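# Close the print carton and hold the tape dispenser's sprung cover open at its pointer

## Task

Get this carton of prints ready for taping: fold its narrow flap down flat first, then the wide flap with the blue strip down flat over it. Then take hold of the tape dispenser's sprung cover (it has a grip bar), raise it until it is level with the red pointer and finish while still holding it there, steady, so that I can drop in a fresh roll. Do not shift the pointer or the other things on the table.

Things in the scene. Friction and masses are not known exactly. Their poses are not given: they have to be found in the camera images.
- carton: open cardboard shipping carton, fixed to the table, 220 (own x) x 160 (own y) x 90 mm high; origin at the centre of its underside, z up. Its short end flaps are already tucked in; its two long flaps stand up: the narrow one is hinged on the +y rim, the wide one on the -y rim
- narrow_flap (a joint): angle (rad) of the plain narrow cardboard flap, 60 mm from hinge to free edge, 216 mm long along carton x, 4 mm thick: 0 = folded flat over the opening, 1.57 = upright, more = leaning outwards (it starts at 1.7 to 2.1). A stiff crease: it stays where it is left and takes less than 1 N at its edge to turn; it stops at 0
- wide_flap (a joint): angle (rad) of the wide cardboard flap with a blue strip along its free edge, 120 mm from hinge to free edge, 216 mm long along carton x, 4 mm thick; same meaning, range and stiffness; folded, it lies over the narrow flap
- narrow_hinge (a point): middle of the narrow flap's hinge line, on the carton's +y rim 90 mm above the table; axes as the carton's; the hinge runs along x and the flap folds down towards carton -y. When flat, the flap's upper face is 4 mm above this point
- wide_hinge (a point): middle of the wide flap's hinge line, on the carton's -y rim 96 mm above the table; axes as the carton's; the flap folds down towards carton +y. When flat, the flap's upper face is 4 mm above this point
- narrow_edge (a point): middle of the narrow flap's free edge, moves with the flap
- wide_edge (a point): middle of the wide flap's free edge (blue strip), moves with the flap
- dispenser: grey bench tape dispenser, fixed to the table: from 120 mm in front of its origin to 100 mm behind it along its own x, 150 mm wide, 105 mm high without cover; origin on its underside, midway across, z up; its front nose with the steel cutter points to its own -x. A thin grey scale arc stands beside its +y side
- cover: the dispenser's blue sprung cover with its grip bar; origin on the middle of its hinge line, its x axis runs along the cover away from the front edge
- cover_angle (a joint): angle (rad) of the dispenser's blue cover (170 x 138 x 8 mm, white stripe on its +y edge), hinged at the back (+x end): 0 = shut, grows as its front edge is lifted, stops at 1.4. A spring pulls it shut all the way: lifting at the bar takes about 5 N at first and 7 N at 1 rad; let go, it slams shut
- cover_hinge (a point): middle of the cover's hinge line, 105 mm above the table; axes as the dispenser's; the hinge runs along y
- cover_edge (a point): middle of the cover's free front edge, 170 mm from the hinge; moves with the cover, its x axis runs along the cover
- bar (a point): middle of the cover's black round grip bar, 10 mm thick, 90 mm long along y, on a post at each end: with the cover shut it lies 140 mm in front (-x) of the hinge line and 46 mm above it, with 38 mm clear between its centre line and the cover's upper face; turns with the cover
- pointer (a joint): angle (rad) of the red pointer, a thin bar on the cover's hinge line, beside the cover's +y edge, 175 mm long; same zero and sense as the cover, so the cover is level with the pointer when both angles are equal. Preset between 0.55 and 0.95 by stiff friction; not to be moved
- pointer_tip (a point): tip of the red pointer, 170 mm from the hinge line and 86 mm to the +y side of the cover's middle; its x axis runs along the pointer
- tape_roll: fresh roll of amber packing tape lying flat, ring 96 mm across, 48 mm high; a bystander, leave it for the person; origin at the centre of its underside
- ink_tin: closed ink tin with blue label, 80 mm across, 60 mm high; bystander; origin at the centre of its underside
- spatula: ink spatula lying flat along its own x; bystander; origin about the middle of its underside
- weight: dark steel paper weight 90 x 60 x 35 mm; bystander; origin at the centre of its underside
- puck: black disc 70 mm across, 18 mm high; bystander; origin at the centre of its underside
- brayer: small ink roller with wooden handle lying on the table, about 180 mm long along its own x, 40 mm high; bystander; origin about the middle of its underside
- brush_cup: white open cup 72 mm across, 90 mm high; bystander; origin at the centre of its underside

How it is judged:
On the way, in this order (a step that is already met when the one before it is completed fails the run):
1. narrow flap folded flat while the wide flap is still up (value of joint narrow_flap below 0.15 rad and value of joint wide_flap above 0.8 rad), for 0.1 s.
2. wide flap folded flat over it (value of joint each of narrow_flap, wide_flap below 0.15 rad), for 0.2 s.
3. cover held by the fingers level with the pointer (angle between the x axis of cover_edge and the x axis of pointer_tip, either way round below 0.1 rad and contact force between the fingers and cover above 1 N and value of joint cover_angle above 0.4 rad), for 0.3 s.
At the end, for the whole second after the job is handed in: both flaps within 0.15 rad of flat; the fingers hold the cover (over 1 N) and keep the cover still (under 0.06 rad/s), within 0.1 rad (6 degrees) of the red pointer, which is within 15 mm of where it was; the bystanders within 30 mm of where they stood (all of step 2 and all of step 3 and velocity of joint cover_angle between -0.06 and 0.06 rad/s and distance of pointer_tip from where it was at the start of the episode below 0.015 m); the arm keeps its last pose, push and grip.
It fails at once if the wide flap is folded over (below 0.5 rad) while the narrow one is still up (over 0.5 rad) (value of joint wide_flap below 0.5 rad and value of joint narrow_flap above 0.5 rad).
It fails at once if the red pointer is shifted over 15 mm (distance of pointer_tip from where it was at the start of the episode above 0.015 m).
It fails at once if a bystander (tape roll, tin, spatula, weight, disc, ink roller, cup) is moved over 30 mm (distance of any of tape_roll, ink_tin, spatula, weight, puck, brayer, brush_cup from where it was at the start of the episode above 0.03 m).
It also fails if it takes over 64 s, if anything falls off the work surface, if the arm or the gripper's body presses on something with over 40 N, if the wrist force passes 120 N, or if a joint passes its speed limit or range.

## Robot

A 6-joint arm with a two-finger parallel gripper is mounted at the origin on the work surface. World frame = base frame: x ahead of the robot, y to its left, z up, the work surface at z = 0. Lengths are in m, angles in rad, forces in N, time in s.
With the tool pointing down it reaches from about 0.35 to 0.975 m from the base axis. Payload 4.9 kg.
Tool frame: the origin (TCP) lies at the very end of the fingers, on their centre line; the grasp point (between the pads) lies manip.grip_point_offset behind it (manip.grip_point_offset is the distance from the TCP to the grasp point, in m); z points along the fingers, y is the direction in which the jaws open and shut (so a half turn about z gives the same grasp; the last joint's range is limited). The gripper opens to 85 mm and grips with 20 to 120 N. Pads are 22 mm wide; open, the fingers measure 114 mm over their backs; the gripper's body (76 mm by 85 mm) begins 54 mm behind the grasp point. The pads swing forward as they close: fully open they stand 13 mm farther back than shut.
Start: joints at [1.052, 0.053, 1.613, -0, 1.476, -0.119], TCP at [0.243, 0.576, 0.231] pointing down, gripper open.
Joint ranges: [-3.01, 3.01], [-1.01, 2.22], [0.06, 2.58], [-1.02, 4.17], [0.09, 2.62], [-3.14, 3.14]. Speed limits (rad/s): [2.57, 2.57, 3.14, 3.14, 3.14, 3.14].

## Interface

Orientations are given as a unit quaternion [w, x, y, z].
In Python, from plant import status, grab_frame, camera_params, ticket, boxes_of, outline_of, manip gives the robot as it stands. The module is installed in compiled form; this text tells all that it offers.
- The arm moves only by the tool play_rows, never from a script. Its argument "deltas" is a list of rows, each a list of 2 entries, a list of its own where there are three numbers: the shift along the world's x, y, z in m, then the turn about the world's z in rad. A call has 1 to 5 rows; each row is the pose to reach, as a shift and turn from the pose commanded when the call began; what a row does not reach only later rows make up. A row lasts 1/8 s, in which the tool goes at most 62.5 mm and 10.7 degrees, less where a joint would pass 70% of its speed; a pose out of reach is approached as far as the arm can. A call with a gripper value outside its range is refused whole. "grip" is the opening, from -1 (shut) to 1 (fully open), set as the call begins (left out, the last holds). The fingers move at their own pace and stop on an object; the grip force is fixed at half the most. Time passes only in rows, so rows that repeat a pose let the fingers close. It gives the time, the measured TCP pose, the force and the opening at its end, in the units of the state.
- status.state(): the state, without advancing time (a new reading comes with each control period).
- grab_frame(name): name is "side" or "top"; returns (picture, depth): 400x640x3 uint8, blue, green, red; 400x640 float32, m along the optical axis (not along the pixel's ray), 0 where there is no reading.
- camera_params(name): a dict with "mtx" (3x3 intrinsics, pixels), "distortion" ([k1, k2, p1, p2, k3] as OpenCV has them; the pictures are not rectified), "world_from_camera" (4x4, takes a point from camera to world coordinates). Camera axes: x right, y up, looking along -z (the intrinsics and any distortion apply to the point x, -y, -z); pixel columns grow to the right and rows downward; lengths in m; the calibration is good to about 2 mm. A picture is of the moment at which its call begins. camera_params takes no time and is no camera call.
- ticket.job_done(): hands the job in, once; it reports no verdict.
Trained networks look in the newest picture that a camera, given by its name, has taken for a name from the list of things; names that differ only in an ending like _2 or _b are one class to them, and where a whole thing is asked for, a point or a joint stands for the part that bears it (a point fixed in the world has none). Each returns a list of dicts, best first, with "confidence" (0 to 1); they miss things now and then, are a little off and sometimes report something else, mostly with a low value. They report only what shows in the picture. A call takes as long as a camera call.
- boxes_of(camera, name): "box" ([left, top, right, bottom] in pixels, round what is visible of it).
- outline_of(camera, name): "region" (400x640 bool, what is visible of it) and "box" ([left, top, right, bottom] in pixels, round what is visible of it).
The state is a dict: "time": time; "joint_pos": joint angles; "joint_vel": joint speeds; "joint_efforts": joint torques, N m; "tool_pos": TCP position; "tool_rot": TCP orientation; "contact_force": force on the tool from outside, world axes, zero at the start; "ft_torque": the same for the moment, N m; "gripper_width": opening from 0.0 (shut) to 1.0 (fully open).
Only numpy, scipy, OpenCV 4.12 (cv2) and the standard library are available. Lean on these libraries where they do the work, as an engineer would, in place of code of your own. Each camera call takes 0.05 s, during which the arm holds its last target.

## Working session

There is one attempt and no reset: what is moved stays moved. The work goes in short steps, Python scripts to look and compute and a tool call to move; the robot and the scene stay as the last step left them, time stands still between calls to the robot, and variables do not carry over. Pictures are saved under pics/ and viewed, and the job is handed in when it is done.

Besides the shell and the picture viewer there is one more tool, called after ">>>" by a JSON object that holds its "op" and its "data". play_rows: Moves the arm, as the interface text tells. Its arguments: {"type":"object","properties":{"deltas":{"type":"array"},"grip":{"type":"number"}},"required":["deltas"]}

```bash
mkdir -p pics; python3 - <<'E'
from plant import *
import cv2,numpy as np
print(status.state()); print(manip.grip_point_offset)
for n in ("side","top"):
    p,d=grab_frame(n); cv2.imwrite(f"pics/{n}0.png",p); np.savez(f"{n}0.npz",p=p,d=d)
    c=camera_params(n); print(n,c)
E
```

```text
{'time': 0.0, 'joint_pos': array([ 1.05201033e+00,  5.33413018e-02,  1.61430901e+00, -8.09117421e-06,
        1.47600973e+00, -1.19033524e-01]), 'joint_vel': array([ 0.00179803, -0.00011339, -0.00059026,  0.00032937,  0.0002881 ,
       -0.00018354]), 'joint_efforts': array([-3.79379399e-04, -3.93690491e+01, -3.70174956e+01, -6.42017562e-05,
        7.05795974e-03, -7.86614976e-06]), 'tool_pos': array([0.2429492 , 0.57516141, 0.23006371]), 'tool_rot': array([-3.20271008e-04,  1.98547547e-01,  9.80090712e-01, -9.82833595e-04]), 'contact_force': array([ 0.44640264, -0.13281242,  0.67159432]), 'ft_torque': array([-0.04531674,  0.06604121, -0.0290408 ]), 'gripper_width': 0.9963783738166078}
0.0187
side {'mtx': array([[404.17971252,   0.        , 312.76742026],
       [  0.        , 404.17971252, 195.2196367 ],
       [  0.        ,   0.        ,   1.        ]]), 'distortion': array([0.00135385, 0.        , 0.        , 0.        , 0.        ]), 'world_from_camera': array([[-0.94733978,  0.19612141, -0.25314764,  0.14041056],
       [-0.31974729, -0.62270739,  0.71414086,  1.01108834],
       [-0.0175786 ,  0.75747732,  0.65262477,  1.01869571],
       [ 0.        ,  0.        ,  0.        ,  1.        ]])}
top {'mtx': array([[408.04316967,   0.        , 320.11109897],
       [  0.        , 408.04316967, 201.2723701 ],
       [  0.        ,   0.        ,   1.        ]]), 'distortion': array([0.0131848, 0.       , 0.       , 0.       , 0.       ]), 'world_from_camera': array([[-0.01615957,  0.99358876, -0.11189386,  0.34667534],
       [-0.99984668, -0.01681246, -0.00489374,  0.0274682 ],
       [-0.00674357,  0.11179763,  0.99370811,  1.54161383],
       [ 0.        ,  0.        ,  0.        ,  1.        ]])}
```

View pics/side0.png

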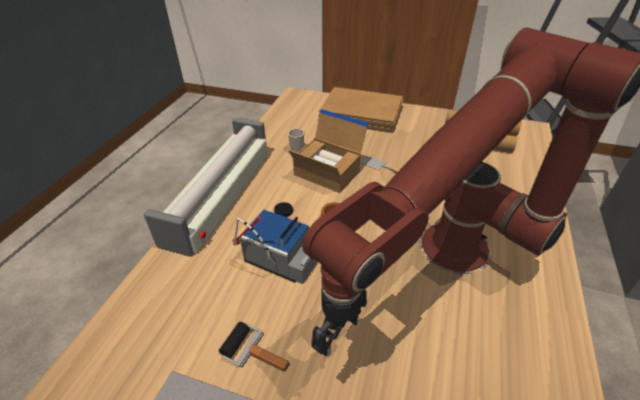

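View pics/top0.png

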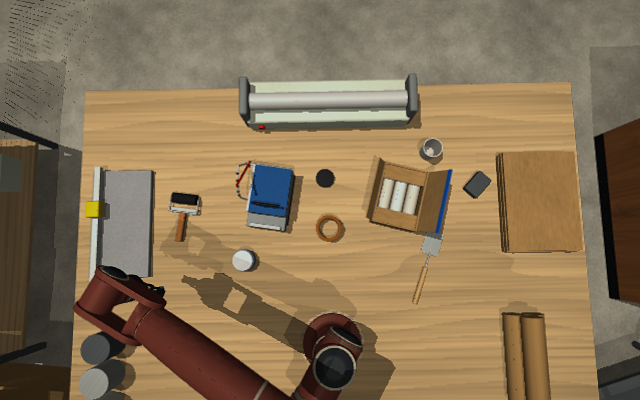

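The top view shows the dispenser (blue cover, ~270,197) with its nose toward the image bottom. The red pointer is at ~(243,175), the carton at ~(408,197) with its wide flap to the right, and the narrow flap is at ~(376,190). I'll zoom in and measure.

```bash
cat > h.py <<'E'
import cv2,numpy as np
from plant import *
def cloud(n,d):
    c=camera_params(n);K=c["mtx"];T=c["world_from_camera"]
    v,u=np.mgrid[0:400,0:640]
    pts=np.stack([u.ravel(),v.ravel()],1).astype(np.float64)[:,None]
    xy=cv2.undistortPoints(pts,K,c["distortion"])[:,0].reshape(400,640,2)
    P=np.stack([xy[...,0]*d,-xy[...,1]*d,-d],-1)
    return P@T[:3,:3].T+T[:3,3]
def proj(n,X):
    c=camera_params(n);T=np.linalg.inv(c["world_from_camera"])
    X=np.atleast_2d(X)@T[:3,:3].T+T[:3,3]
    X=X*[1,-1,-1]
    return cv2.projectPoints(X.astype(float),np.zeros(3),np.zeros(3),c["mtx"],c["distortion"])[0][:,0]
def crop(p,box,s,fn):
    l,t,r,b=box; cv2.imwrite(fn,cv2.resize(p[t:b,l:r],None,fx=s,fy=s,interpolation=cv2.INTER_CUBIC))
E
python3 - <<'E'
from h import *
for n,names in (("top",["carton","narrow_flap","wide_flap","dispenser","cover","bar","pointer","puck","brush_cup","tape_roll","spatula","ink_tin","weight","brayer"]),("side",["carton","narrow_flap","wide_flap","dispenser","cover","bar","pointer"])):
    z=np.load(f"{n}0.npz");C=cloud(n,z["d"]);R={}
    for m in names:
        o=outline_of(n,m)
        if not o: print(n,m,"none");continue
        r=o[0]["region"];R[m]=r;X=C[r&(z["d"]>0)]
        print(n,m,len(o),round(o[0]["confidence"],2),o[0]["box"],r.sum(),np.round(np.median(X,0),3),np.round(np.percentile(X,2,0),3),np.round(np.percentile(X,98,0),3))
    np.savez(f"R{n}.npz",**R)
t=np.load("top0.npz")["p"];s=np.load("side0.npz")["p"]
crop(t,(225,140,305,245),6,"pics/t_disp.png");crop(t,(355,130,465,260),5,"pics/t_cart.png")
crop(s,(225,195,325,285),6,"pics/s_disp.png");crop(s,(280,95,400,200),6,"pics/s_cart.png")
print(status.state()["time"])
E
```

```text
top carton 1 0.72 [364.8, 161.4, 451.9, 230.1] 4749 [ 0.517 -0.284  0.087] [ 0.404 -0.389  0.008] [ 0.634 -0.143  0.204]
top narrow_flap 1 0.89 [363.8, 159.9, 384.7, 217.2] 454 [ 0.551 -0.161  0.12 ] [ 0.45  -0.194  0.   ] [ 0.645 -0.126  0.145]
top wide_flap 1 0.57 [420.0, 169.3, 453.8, 230.4] 1482 [ 0.498 -0.355  0.154] [ 0.397 -0.4    0.002] [ 0.603 -0.313  0.207]
top dispenser 1 0.66 [234.8, 164.4, 293.8, 233.8] 2862 [0.53  0.213 0.111] [0.419 0.136 0.003] [0.638 0.305 0.159]
top cover 2 0.79 [247.9, 163.1, 289.4, 213.6] 1850 [0.55  0.215 0.112] [0.469 0.147 0.106] [0.633 0.286 0.155]
top bar 2 0.69 [248.6, 161.9, 290.6, 218.1] 1832 [0.55  0.214 0.112] [0.469 0.147 0.106] [0.633 0.282 0.155]
top pointer 1 0.75 [247.0, 162.7, 294.4, 215.4] 1832 [0.55  0.215 0.112] [0.469 0.147 0.106] [0.634 0.284 0.155]
top puck 1 0.72 [315.0, 168.6, 332.0, 189.1] 261 [0.607 0.016 0.018] [ 0.576 -0.015  0.009] [0.638 0.048 0.025]
top brush_cup 1 0.67 [421.6, 138.6, 444.3, 158.8] 357 [ 0.707 -0.385  0.05 ] [ 0.667 -0.408  0.   ] [ 0.731 -0.344  0.092]
top tape_roll 2 0.73 [316.8, 212.6, 342.7, 240.
[... 664 characters left out ...]
narrow_flap 1 0.78 [285.8, 147.4, 337.5, 175.3] 369 [ 0.544 -0.156  0.118] [ 0.449 -0.189  0.082] [ 0.648 -0.123  0.144]
side wide_flap 3 0.61 [315.7, 110.6, 368.3, 151.9] 1492 [ 0.499 -0.351  0.151] [ 0.401 -0.399  0.094] [ 0.604 -0.312  0.205]
side dispenser 2 0.67 [234.0, 210.4, 317.0, 283.2] 3760 [0.534 0.273 0.108] [0.425 0.154 0.005] [0.644 0.313 0.208]
side cover 2 0.65 [240.4, 211.5, 309.6, 255.6] 1682 [0.54  0.221 0.113] [0.467 0.143 0.103] [0.627 0.291 0.155]
side bar 2 0.86 [245.3, 211.5, 308.8, 254.1] 1735 [0.544 0.225 0.113] [0.469 0.147 0.106] [0.63  0.304 0.177]
side pointer 1 0.41 [237.1, 218.7, 256.3, 239.8] 32 [0.579 0.299 0.209] [0.558 0.286 0.107] [0.644 0.306 0.237]
1.15
```

View pics/t_disp.png

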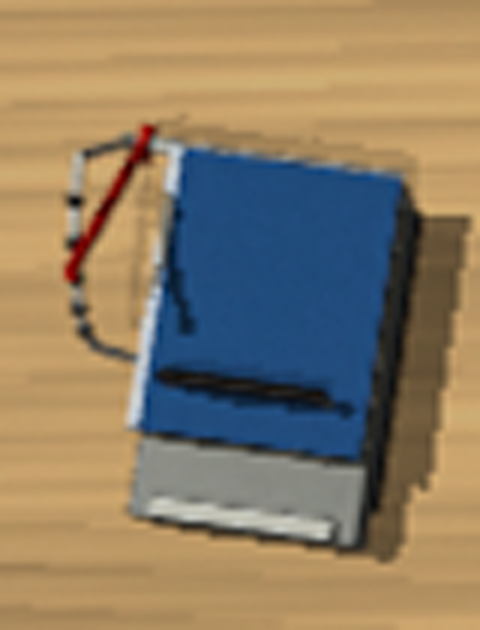

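View pics/t_cart.png

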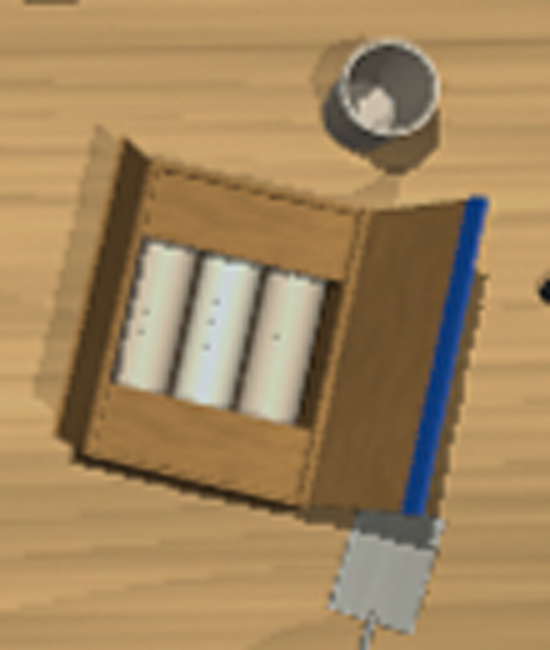

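View pics/s_disp.png

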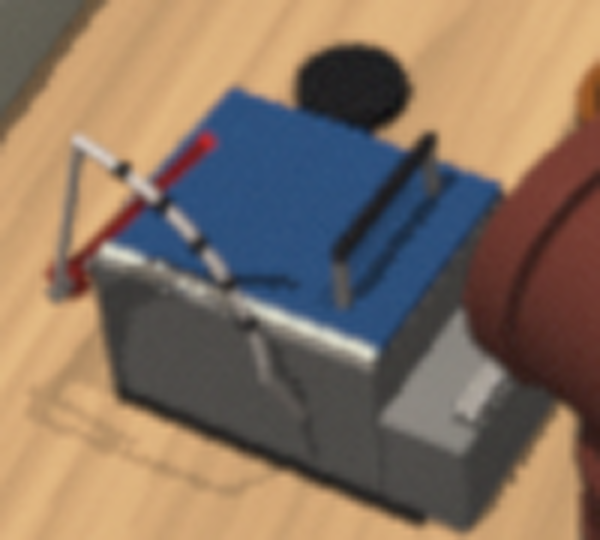

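View pics/s_cart.png

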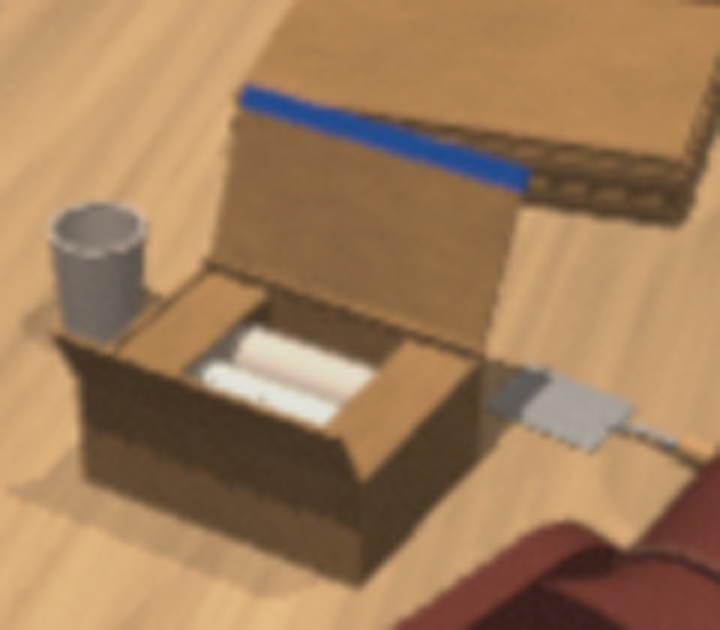

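```bash
cat > fit.py <<'E'
from h import *
import sys
def flapfit(tag=""):
  for n in ("top","side"):
    z=np.load(f"{n}0.npz");C=cloud(n,z["d"]);R=np.load(f"R{n}.npz")
    for m,h in (("narrow_flap",.09),("wide_flap",.096)):
        r=cv2.erode(R[m].astype(np.uint8),np.ones((3,3)))>0
        X=C[r];X=X[X[:,2]>h+.008]
        for _ in range(8):
            c=X.mean(0);nn=np.linalg.svd(X-c)[2][2];e=(X-c)@nn;X=X[abs(e)<max(.003,2.5*e.std())]
        if nn[2]<0: nn=-nn
        hd=np.cross(nn,[0,0,1]);hd/=np.linalg.norm(hd)
        if hd[0]<0: hd=-hd
        up=np.cross(hd,nn); up*=np.sign(up[2])
        p=c+up*(h-c[2])/up[2]
        t=(X-c)@hd; 
        mid=(np.percentile(t,1)+np.percentile(t,99))/2
        print(n,m,len(X),"yaw",round(np.degrees(np.arctan2(hd[1],hd[0])),2),"hinge mid",np.round(p+hd*mid,4),"span",round(np.ptp(t),3),"up",np.round(up,3),"lean from vert",round(np.degrees(np.arccos(up[2])),1),"edge z",X[:,2].max().round(3))
flapfit()
for n in ("top","side"):
    z=np.load(f"{n}0.npz");C=cloud(n,z["d"]);R=np.load(f"R{n}.npz")
    r=R["cover"];X=C[r];Y=X[(X[:,2]>.105)&(X[:,2]<.12)]
    print(n,"cover rect",cv2.minAreaRect((Y[:,:2]*1000).astype(np.float32)),Y[:,2].mean())
    B=X[(X[:,2]>.135)]
    c=B.mean(0);dd=np.linalg.svd(B-c)[2][0];t=(B-c)@dd
    print("bar",len(B),c.round(4),dd.round(3),np.round(c+dd*t.min(),3),np.round(c+dd*t.max(),3))
    p=z["p"].astype(int);red=(p[...,2]>110)&(p[...,1]<60)&(p[...,0]<60)
    red[:, :230]=0;red[:,265:]=0;red[:150]=0;red[245:]=0
    Q=C[red];Q=Q[(Q[:,2]>.08)];print("red",len(Q));print(Q[np.argsort(Q[:,2])][::max(1,len(Q)//14)].round(3))
E
python3 fit.py
```

```text
top narrow_flap 288 yaw -14.46 hinge mid [ 0.5453 -0.1619  0.09  ] span 0.342 up [0.024 0.093 0.995] lean from vert 5.5 edge z 1.542
top wide_flap 1246 yaw -15.85 hinge mid [ 0.4932 -0.3669  0.096 ] span 0.359 up [0.055 0.194 0.98 ] lean from vert 11.6 edge z 1.542
side narrow_flap 215 yaw -14.59 hinge mid [ 0.5434 -0.1685  0.09  ] span 0.201 up [0.115 0.442 0.889] lean from vert 27.2 edge z 0.141
side wide_flap 1249 yaw -19.87 hinge mid [ 0.4775 -0.422   0.096 ] span 0.91 up [0.265 0.734 0.626] lean from vert 51.3 edge z 1.019
top cover rect ((551.1659545898438, 214.52911376953125), (139.316650390625, 169.49192810058594), 81.50741577148438) 0.11234843115720612
bar 93 [0.4786 0.199  0.3183] [ 0.106  0.139 -0.985] [0.347 0.027 1.542] [0.498 0.224 0.143]
red 22
[[0.653 0.286 0.113]
 [0.648 0.285 0.116]
 [0.656 0.285 0.116]
 [0.648 0.288 0.119]
 [0.642 0.287 0.127]
 [0.638 0.289 0.133]
 [0.624 0.292 0.152]
 [0.614 0.293 0.166]
 [0.61  0.293 0.166]
 [0.605 0.295 0.173]
 [0.583 0.3   0.201]
 [0.587 0.296 0.202]
 [0.573 0.306 0.204]
 [0.579 0.298 0.21 ]
 [0.575 0.3   0.214]
 [0.57  0.298 0.223]
 [0.565 0.3   0.231]
 [0.561 0.302 0.234]
 [0.557 0.301 0.241]
 [0.554 0.304 0.241]
 [0.55  0.303 0.246]
 [0.546 0.303 0.247]]
side cover rect ((552.6235961914062, 215.91517639160156), (142.42251586914062, 170.54127502441406), 80.97310638427734) 0.11239189576491462
bar 114 [0.4793 0.2817 0.2089] [-0.291  0.643  0.708] [0.514 0.205 0.124] [0.147 1.016 1.017]
red 22
[[0.648 0.29  0.115]
 [0.642 0.294 0.12 ]
 [0.628 0.294 0.142]
 [0.62  0.294 0.153]
 [0.614 0.297 0.162]
 [0.609 0.298 0.169]
 [0.605 0.298 0.175]
 [0.601 0.298 0.18 ]
 [0.578 0.299 0.208]
 [0.579 0.302 0.211]
 [0.576 0.302 0.216]
 [0.572 0.303 0.218]
 [0.569 0.301 0.221]
 [0.563 0.305 0.23 ]
 [0.56  0.305 0.235]
 [0.557 0.304 0.239]
 [0.552 0.307 0.243]
 [0.555 0.305 0.244]
 [0.551 0.301 0.245]
 [0.553 0.303 0.247]
 [0.551 0.307 0.248]
 [0.548 0.307 0.248]]
```

```bash
sed -i 's/X=C\[r\];X=X\[X\[:,2\]>h+.008\]/X=C[r];X=X[(X[:,2]>h+.008)\&(X[:,2]<.4)]/; s/(X\[:,2\]>.135)/(X[:,2]>.14)\&(X[:,2]<.3)\&(X[:,0]<.53)/; s/(Q\[:,2\]>.08)/(Q[:,2]>.08)\&(Q[:,2]<.3)/; s/;print(Q\[np.*$/;k=(Q[:,0]-.64)@np.ones(len(Q));dr=np.linalg.svd(Q-Q.mean(0))[2][0];print(dr,np.arctan2(abs(dr[2]),np.hypot(dr[0],dr[1])))/' fit.py; python3 fit.py
```

```text
top narrow_flap 285 yaw -14.46 hinge mid [ 0.5432 -0.1744  0.09  ] span 0.202 up [0.109 0.424 0.899] lean from vert 25.9 edge z 0.149
top wide_flap 1212 yaw -14.39 hinge mid [ 0.5041 -0.3305  0.096 ] span 0.214 up [-0.096 -0.376  0.922] lean from vert 22.8 edge z 0.21
side narrow_flap 215 yaw -14.59 hinge mid [ 0.5434 -0.1685  0.09  ] span 0.201 up [0.115 0.442 0.889] lean from vert 27.2 edge z 0.141
side wide_flap 1229 yaw -14.49 hinge mid [ 0.5086 -0.3296  0.096 ] span 0.211 up [-0.098 -0.379  0.92 ] lean from vert 23.0 edge z 0.206
top cover rect ((551.1659545898438, 214.52911376953125), (139.316650390625, 169.49192810058594), 81.50741577148438) 0.11234843115720612
bar 82 [0.4963 0.222  0.1542] [-0.158 -0.987 -0.006] [0.504 0.271 0.155] [0.489 0.175 0.154]
red 22
[-0.60947398  0.1044018   0.78590186] 0.9041532714493349
side cover rect ((552.6235961914062, 215.91517639160156), (142.42251586914062, 170.54127502441406), 80.97310638427734) 0.11239189576491462
bar 96 [0.4985 0.2293 0.1526] [ 0.162  0.987 -0.008] [0.49  0.18  0.153] [0.506 0.273 0.152]
red 22
[ 0.58851482 -0.08372473 -0.80413958] 0.9342266097318522
```

>>> {"op": "play_rows", "data": {"deltas": [[[0, 0, 0.05], -0.1], [[0.01, -0.02, 0.1], -0.25], [[0.03, -0.06, 0.14], -0.42], [[0.06, -0.11, 0.17], -0.6], [[0.09, -0.16, 0.17], -0.78]], "grip": -1}}

```text
time: 1.78
tool_pos: [0.3343, 0.415, 0.4052]
tool_rot: [0.001, 0.558, 0.83, 0.003]
contact_force: [1.0, 1.0, 1.0]
gripper_width: -0.003
```

>>> {"op": "play_rows", "data": {"deltas": [[[0.03, -0.05, 0], -0.17], [[0.055, -0.1, 0], -0.34], [[0.08, -0.15, 0], -0.5], [[0.105, -0.2, 0], -0.64], [[0.13, -0.25, 0], -0.644]]}}

```text
time: 2.4
tool_pos: [0.4637, 0.164, 0.4015]
tool_rot: [0.0, 0.791, 0.612, 0.0]
contact_force: [0.1, 0.2, -0.2]
gripper_width: 0.004
```

>>> {"op": "play_rows", "data": {"deltas": [[[0.02, -0.05, 0], 0], [[0.04, -0.1, 0], 0], [[0.06, -0.15, 0], 0], [[0.08, -0.21, 0], 0], [[0.1, -0.27, 0], 0]]}}

```text
time: 3.02
tool_pos: [0.5632, -0.1048, 0.4015]
tool_rot: [0.0, 0.791, 0.612, 0.0]
contact_force: [0.9, 0.1, -0.5]
gripper_width: -0.003
```

```bash
python3 - <<'E'
from h import *
s=status.state();print(s)
p,d=grab_frame("top");cv2.imwrite("pics/t1.png",p)
E
```

```text
{'time': 3.025, 'joint_pos': array([-3.13981323e-01, -1.15793135e-01,  1.49939292e+00,  2.32248400e-04,
        1.75728382e+00, -6.10437988e-02]), 'joint_vel': array([-0.75056476,  0.52970221, -0.47611499,  0.00232253, -0.05793128,
       -0.74454726]), 'joint_efforts': array([  2.59066679, -36.29795551, -36.32373691,  -0.14469892,
         0.16612572,   0.60525494]), 'tool_pos': array([ 0.5631575 , -0.10478913,  0.4015221 ]), 'tool_rot': array([2.28796075e-04, 7.90634919e-01, 6.12287748e-01, 2.93869867e-04]), 'contact_force': array([ 0.86576454,  0.09336898, -0.50551246]), 'ft_torque': array([ 0.01376612, -0.05385033,  0.05525591]), 'gripper_width': -0.0025950910757350804}
```

View pics/t1.png

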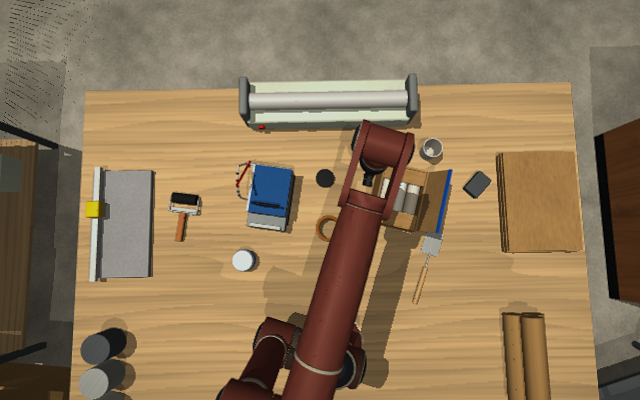

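>>> {"op": "play_rows", "data": {"deltas": [[[0, 0, -0.06], 0], [[0, 0, -0.12], 0], [[0, 0, -0.18], 0], [[0, 0, -0.24], 0], [[0, 0, -0.27], 0]]}}

```text
time: 3.7
tool_pos: [0.5604, -0.1021, 0.1268]
tool_rot: [-0.003, 0.791, 0.612, -0.002]
contact_force: [0.4, -0.2, 0.4]
gripper_width: -0.0
```

>>> {"op": "play_rows", "data": {"deltas": [[[0, 0, 0], 0], [[-0.002, -0.01, 0], 0], [[-0.005, -0.019, 0], 0], [[-0.0075, -0.029, 0], 0], [[-0.01, -0.039, 0], 0]]}}

```text
time: 4.32
tool_pos: [0.5532, -0.1427, 0.1324]
tool_rot: [0.001, 0.791, 0.612, 0.001]
contact_force: [0.7, 1.1, 1.6]
gripper_width: 0.001
```

```bash
python3 - <<'E'
from h import *
s=status.state();print(s["tool_pos"],s["contact_force"])
p,d=grab_frame("side");crop(p,(280,95,400,200),6,"pics/s2.png")
E
```

```text
[ 0.55319675 -0.14271092  0.13244864] [0.65276688 1.06191425 1.61773183]
```

View pics/s2.png

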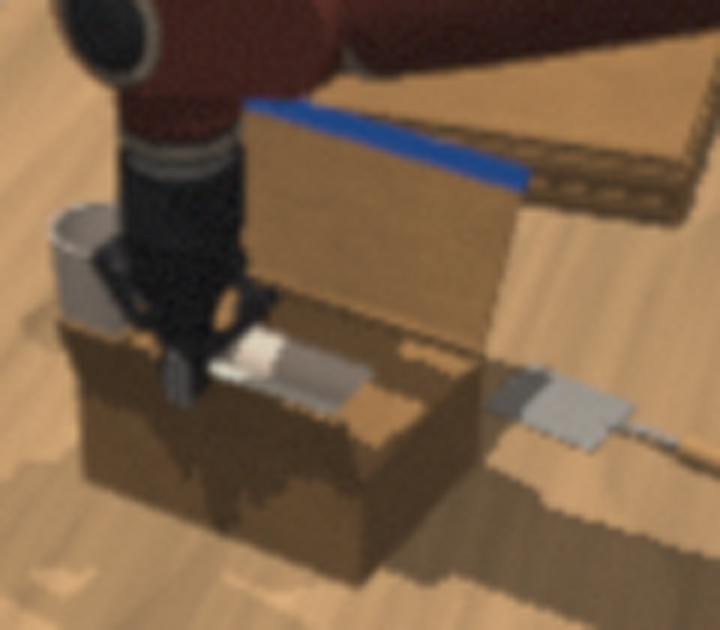

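>>> {"op": "play_rows", "data": {"deltas": [[[-0.0025, -0.01, 0], 0], [[-0.005, -0.019, 0], 0], [[-0.0075, -0.028, 0], 0], [[-0.0095, -0.037, -0.002], 0], [[-0.0115, -0.045, -0.007], 0]]}}

```text
time: 5.0
tool_pos: [0.5412, -0.1877, 0.1243]
tool_rot: [0.0, 0.791, 0.612, -0.0]
contact_force: [-1.0, -0.3, 1.5]
gripper_width: -0.001
```

>>> {"op": "play_rows", "data": {"deltas": [[[-0.002, -0.007, -0.006], 0], [[-0.0035, -0.013, -0.014], 0], [[-0.0045, -0.017, -0.021], 0], [[-0.005, -0.018, -0.027], 0], [[-0.005, -0.018, -0.03], 0]]}}

```text
time: 5.62
tool_pos: [0.5359, -0.205, 0.0939]
tool_rot: [-0.0, 0.791, 0.612, -0.0]
contact_force: [-3.9, 0.5, 13.2]
gripper_width: -0.001
```

>>> {"op": "play_rows", "data": {"deltas": [[[0, 0, 0], 0], [[0, 0, -0.001], 0]]}}

```text
time: 5.88
tool_pos: [0.5363, -0.2047, 0.094]
tool_rot: [-0.0, 0.791, 0.612, -0.0]
contact_force: [-4.1, 2.1, 8.5]
gripper_width: -0.005
```

```bash
python3 - <<'E'
from h import *
s=status.state();print(s["tool_pos"],s["contact_force"])
p,d=grab_frame("side");crop(p,(280,95,400,200),6,"pics/s3.png")
E
```

```text
[ 0.53627026 -0.20468365  0.09396218] [-4.1332844   2.06596843  8.48192835]
```

View pics/s3.png

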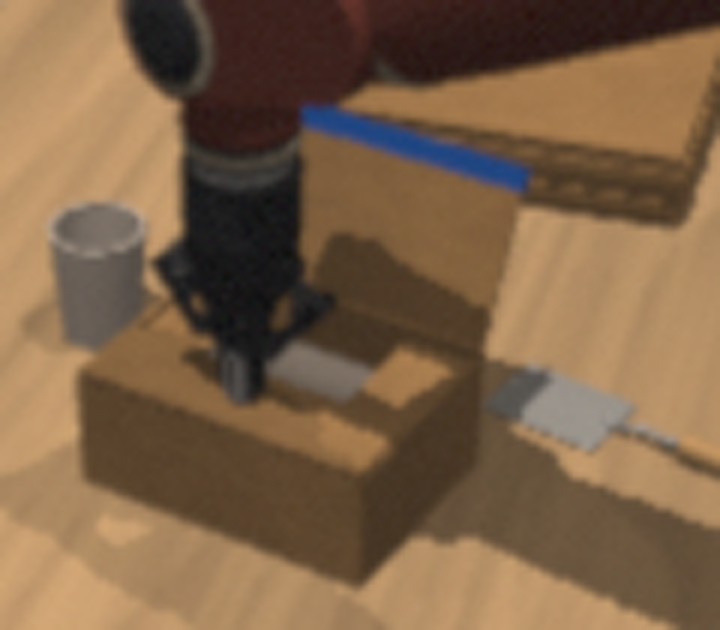

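The narrow flap is flat: the tip rests on it at z=0.094 with force, and the picture shows it lying over the opening at ~(230,390) in the crop. The wide flap is next.

>>> {"op": "play_rows", "data": {"deltas": [[[0, 0, 0.05], 0], [[0, 0, 0.11], 0], [[0, 0, 0.165], 0], [[0, 0, 0.2], 0], [[-0.01, -0.04, 0.2], 0]]}}

```text
time: 6.55
tool_pos: [0.5284, -0.2444, 0.2984]
tool_rot: [0.004, 0.789, 0.614, 0.002]
contact_force: [0.3, -0.1, -0.4]
gripper_width: 0.002
```

>>> {"op": "play_rows", "data": {"deltas": [[[-0.012, -0.05, 0], 0], [[-0.025, -0.1, 0], 0], [[-0.038, -0.15, 0], 0], [[-0.045, -0.18, 0], 0], [[-0.045, -0.18, -0.03], 0]]}}

```text
time: 7.18
tool_pos: [0.4814, -0.4281, 0.2656]
tool_rot: [0.003, 0.792, 0.611, 0.0]
contact_force: [-0.1, 0.8, -0.7]
gripper_width: 0.002
```

```bash
python3 - <<'E'
from h import *
s=status.state();print(s["tool_pos"],s["contact_force"])
p,d=grab_frame("side");crop(p,(280,75,400,200),5,"pics/s4.png")
E
```

```text
[ 0.48143301 -0.42812409  0.26558976] [-0.08704473  0.78342438 -0.74197676]
```

View pics/s4.png

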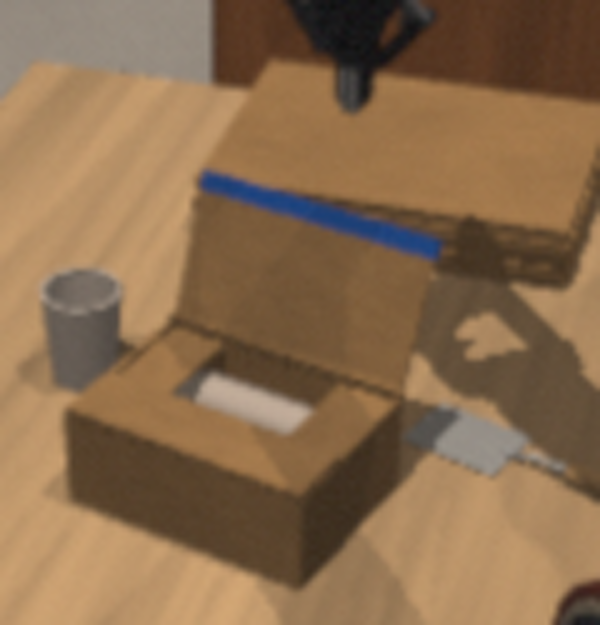

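>>> {"op": "play_rows", "data": {"deltas": [[[0, 0, -0.04], 0], [[0, 0, -0.083], 0], [[0, 0, -0.083], 0], [[0.006, 0.023, -0.083], 0], [[0.0115, 0.045, -0.083], 0]]}}

```text
time: 7.85
tool_pos: [0.4943, -0.3792, 0.1834]
tool_rot: [0.002, 0.791, 0.612, 0.0]
contact_force: [0.1, -1.1, 1.0]
gripper_width: -0.001
```

>>> {"op": "play_rows", "data": {"deltas": [[[0.004, 0.015, 0], 0], [[0.008, 0.03, 0], 0], [[0.0115, 0.045, 0], 0], [[0.015, 0.059, 0], 0], [[0.019, 0.073, 0], 0]]}}

```text
time: 8.48
tool_pos: [0.5118, -0.3059, 0.18]
tool_rot: [-0.0, 0.791, 0.612, -0.0]
contact_force: [0.2, -1.0, 0.4]
gripper_width: -0.001
```

```bash
python3 - <<'E'
from h import *
s=status.state();print(s["tool_pos"],s["contact_force"])
p,d=grab_frame("side");crop(p,(280,75,400,200),5,"pics/s5.png")
E
```

```text
[ 0.51182959 -0.30593596  0.1800393 ] [ 0.20060343 -0.99679537  0.36055294]
```

View pics/s5.png

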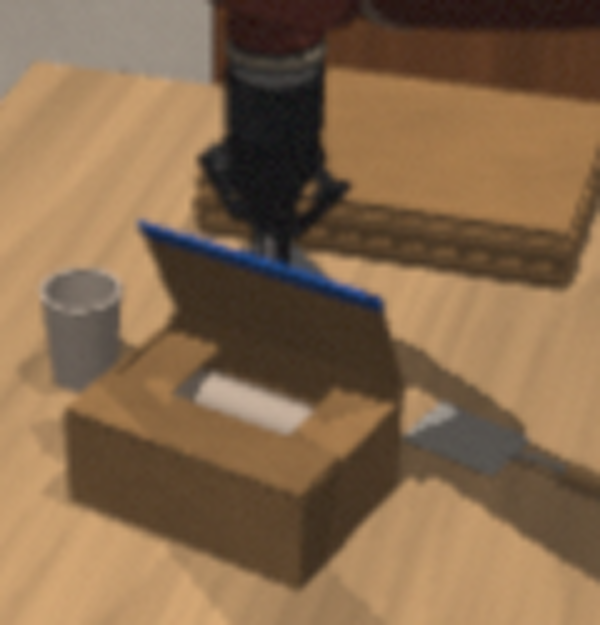

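>>> {"op": "play_rows", "data": {"deltas": [[[0.003, 0.012, -0.005], 0], [[0.006, 0.024, -0.013], 0], [[0.0085, 0.034, -0.022], 0], [[0.011, 0.043, -0.033], 0], [[0.0125, 0.049, -0.043], 0]]}}

```text
time: 9.15
tool_pos: [0.5242, -0.2571, 0.1361]
tool_rot: [-0.0, 0.791, 0.612, -0.0]
contact_force: [0.3, 0.1, -0.4]
gripper_width: 0.001
```

>>> {"op": "play_rows", "data": {"deltas": [[[0.0015, 0.005, -0.01], 0], [[0.002, 0.007, -0.02], 0], [[0.002, 0.008, -0.029], 0], [[0.002, 0.008, -0.035], 0], [[0.002, 0.008, -0.038], 0]]}}

```text
time: 9.78
tool_pos: [0.5261, -0.2499, 0.0998]
tool_rot: [-0.001, 0.791, 0.612, -0.0]
contact_force: [-4.3, 3.3, 11.5]
gripper_width: -0.001
```

```bash
python3 - <<'E'
from h import *
s=status.state();print(s["tool_pos"],s["contact_force"])
p,d=grab_frame("side");crop(p,(280,75,400,200),5,"pics/s6.png")
E
```

```text
[ 0.52611037 -0.2499329   0.09984925] [-4.29325239  3.26220597 11.51259386]
```

View pics/s6.png

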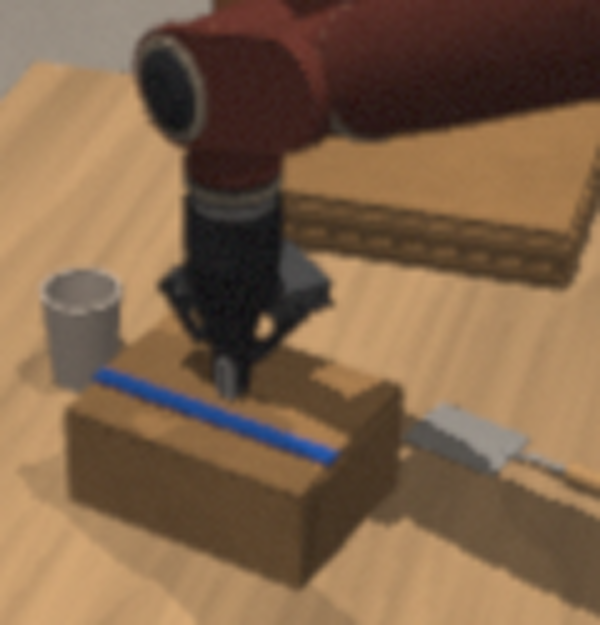

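>>> {"op": "play_rows", "data": {"deltas": [[[0, 0, 0.04], 0], [[0, 0, 0.1], 0], [[0, 0.02, 0.16], 0.03], [[0, 0.06, 0.21], 0.06], [[-0.003, 0.11, 0.25], 0.103]]}}

```text
time: 10.45
tool_pos: [0.5237, -0.1426, 0.35]
tool_rot: [0.002, 0.758, 0.652, 0.001]
contact_force: [0.4, -0.2, 0.0]
gripper_width: 0.0
```

>>> {"op": "play_rows", "data": {"deltas": [[[-0.003, 0.055, 0], 0], [[-0.006, 0.11, 0], 0], [[-0.01, 0.17, 0], 0], [[-0.014, 0.22, 0], 0], [[-0.018, 0.27, 0], 0]], "grip": 1}}

```text
time: 11.08
tool_pos: [0.5052, 0.1287, 0.3474]
tool_rot: [0.0, 0.758, 0.652, 0.0]
contact_force: [1.5, 0.1, -0.2]
gripper_width: 1.001
```

>>> {"op": "play_rows", "data": {"deltas": [[[-0.003, 0.05, 0], 0], [[-0.005, 0.09, 0], 0], [[-0.005, 0.09, 0], 0], [[-0.005, 0.09, 0], 0]]}}

```text
time: 11.58
tool_pos: [0.5006, 0.2167, 0.347]
tool_rot: [0.0, 0.758, 0.652, -0.0]
contact_force: [-0.3, -0.1, 0.1]
gripper_width: 1.001
```

```bash
python3 - <<'E'
from h import *
s=status.state();print(s["tool_pos"],s["tool_rot"],s["contact_force"],s["gripper_width"])
p,d=grab_frame("side");crop(p,(225,155,325,285),4.5,"pics/s7.png")
p,d=grab_frame("top");cv2.imwrite("pics/t7.png",p)
E
```

```text
[0.50057524 0.21674501 0.34701493] [ 2.63223393e-04  7.58149327e-01  6.52080920e-01 -4.58729546e-05] [-0.31130278 -0.0621996   0.12030481] 1.00133352744689
```

View pics/s7.png

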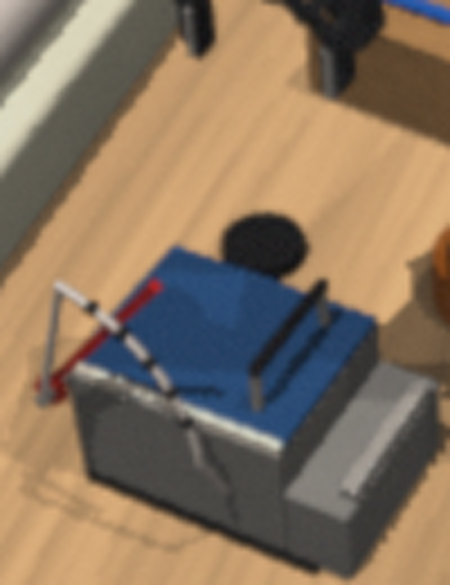

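View pics/t7.png

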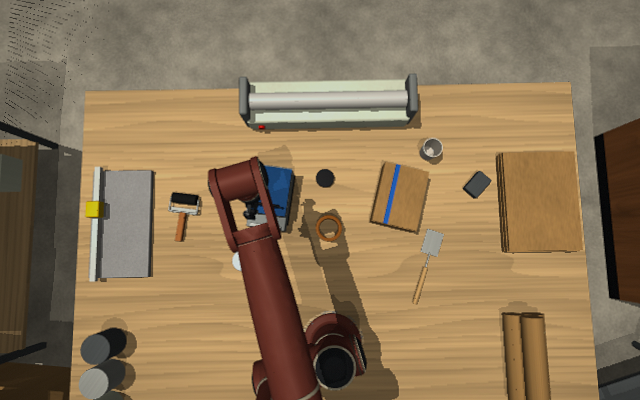

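>>> {"op": "play_rows", "data": {"deltas": [[[-0.003, 0.005, -0.05], 0], [[-0.003, 0.005, -0.1], 0], [[-0.003, 0.005, -0.15], 0], [[-0.003, 0.005, -0.19], 0], [[-0.003, 0.005, -0.215], 0]]}}

```text
time: 12.3
tool_pos: [0.4966, 0.2205, 0.1293]
tool_rot: [-0.001, 0.759, 0.651, -0.001]
contact_force: [1.0, -0.1, 0.7]
gripper_width: 1.003
```

>>> {"op": "play_rows", "data": {"deltas": [[[0, 0, 0], 0], [[0, 0, 0], 0]]}}

```text
time: 12.55
tool_pos: [0.4986, 0.2218, 0.1335]
tool_rot: [0.0, 0.758, 0.652, 0.001]
contact_force: [0.0, 0.1, -0.4]
gripper_width: 1.0
```

>>> {"op": "play_rows", "data": {"deltas": [[[0, 0, 0], 0], [[0, 0, 0], 0], [[0, 0, 0], 0], [[0, 0, 0], 0]], "grip": -1}}

```text
time: 13.05
tool_pos: [0.4975, 0.2222, 0.1321]
tool_rot: [0.0, 0.758, 0.652, 0.0]
contact_force: [-0.9, -1.7, 0.3]
gripper_width: 0.148
```

```bash
python3 - <<'E'
from h import *
s=status.state();print(s["tool_pos"],s["tool_rot"],s["contact_force"],s["gripper_width"])
p,d=grab_frame("side");crop(p,(225,155,325,285),4.5,"pics/s8.png")
E
```

```text
[0.49748453 0.22224465 0.13210054] [5.26049420e-05 7.58071504e-01 6.52171436e-01 9.81822139e-05] [-0.89035702 -1.66351767  0.29014334] 0.14813674847130592
```

View pics/s8.png

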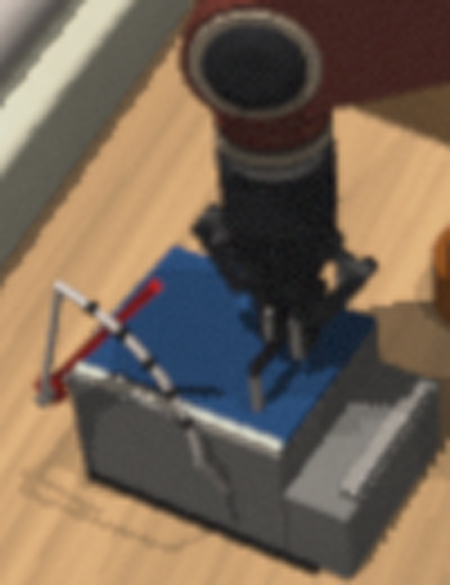

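>>> {"op": "play_rows", "data": {"deltas": [[[0.0025, -0.0005, 0.007], 0], [[0.005, -0.001, 0.014], 0], [[0.0085, -0.0015, 0.0205], 0], [[0.012, -0.002, 0.027], 0], [[0.0155, -0.0025, 0.033], 0]]}}

```text
time: 13.72
tool_pos: [0.5118, 0.2199, 0.1641]
tool_rot: [-0.001, 0.758, 0.652, -0.001]
contact_force: [-0.5, 4.9, -8.6]
gripper_width: 0.091
```

```bash
python3 - <<'E'
from h import *
s=status.state();print(s["tool_pos"],s["tool_rot"],s["contact_force"],s["ft_torque"],s["gripper_width"])
p,d=grab_frame("side");crop(p,(225,155,325,285),4.5,"pics/s9.png")
E
```

```text
[0.51180221 0.21988114 0.16408021] [-0.00137408  0.75808393  0.65215411 -0.00137281] [-0.48785887  4.93847374 -8.62745675] [ 0.7070885   0.52578303 -0.11915045] 0.09058235474382496
```

View pics/s9.png

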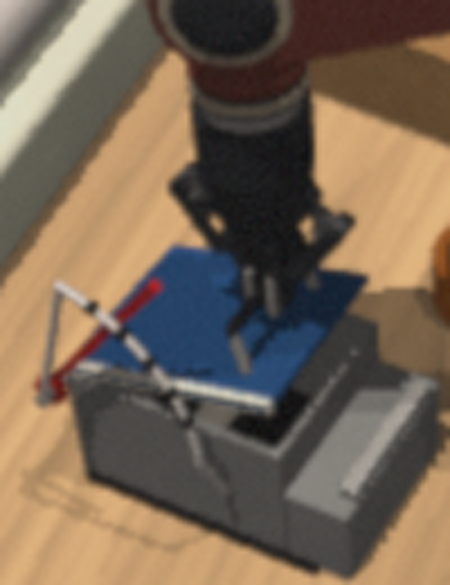

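>>> {"op": "play_rows", "data": {"deltas": [[[0.004, -0.0005, 0.006], 0], [[0.0085, -0.0015, 0.012], 0], [[0.013, -0.002, 0.0175], 0], [[0.018, -0.003, 0.023], 0], [[0.0235, -0.0035, 0.0285], 0]]}}

```text
time: 14.4
tool_pos: [0.534, 0.2165, 0.1935]
tool_rot: [-0.002, 0.758, 0.652, -0.003]
contact_force: [-10.2, 2.2, -0.1]
gripper_width: 0.089
```

```bash
python3 - <<'E'
from h import *
s=status.state();print(s["tool_pos"],s["contact_force"],s["ft_torque"],s["gripper_width"])
p,d=grab_frame("side");crop(p,(225,155,325,285),4.5,"pics/s10.png")
E
```

```text
[0.53396437 0.21648271 0.19353413] [-10.18494048   2.22530171  -0.05546466] [ 0.41319859  1.75840158 -0.08461925] 0.08870835782389988
```

View pics/s10.png

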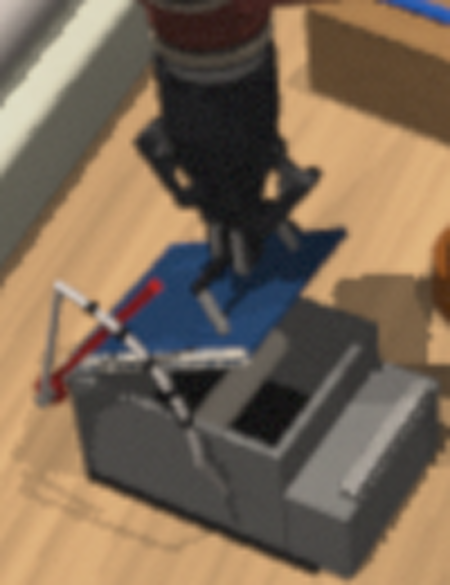

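>>> {"op": "play_rows", "data": {"deltas": [[[0.0055, -0.001, 0.005], 0], [[0.011, -0.0015, 0.0095], 0], [[0.017, -0.0025, 0.014], 0], [[0.023, -0.0035, 0.018], 0], [[0.0295, -0.0045, 0.0215], 0]]}}

```text
time: 15.08
tool_pos: [0.5635, 0.2119, 0.2171]
tool_rot: [-0.002, 0.758, 0.652, -0.003]
contact_force: [-14.7, 1.0, 6.3]
gripper_width: 0.093
```

>>> {"op": "play_rows", "data": {"deltas": [[[0.0065, -0.001, 0.0035], 0], [[0.013, -0.002, 0.0065], 0], [[0.0165, -0.0025, 0.008], 0], [[0.0165, -0.0025, 0.008], 0]]}}

```text
time: 15.58
tool_pos: [0.5815, 0.2091, 0.2268]
tool_rot: [-0.0, 0.758, 0.652, -0.001]
contact_force: [-11.6, 0.1, 7.5]
gripper_width: 0.088
```

```bash
cat > meas.py <<'E'
from h import *
import sys
k=sys.argv[1]
s=status.state();print(s["time"],s["tool_pos"],s["contact_force"],s["gripper_width"])
ex=np.array([.988,-.151,0]);ey=np.array([.151,.988,0]);H=np.array([.636,.203,.105])
b=s["tool_pos"]+[0,0,.0187]-H;print("cover angle from tcp",np.arctan2(b[2],-b@ex)-.3175,"r",np.hypot(b[2],b@ex))
for n in ("side","top"):
    p,d=grab_frame(n);C=cloud(n,d);cv2.imwrite(f"pics/{n}_{k}.png",p)
    L=(C-H)@np.stack([ex,ey,[0,0,1]]).T
    ok=(d>0)&(L[...,2]>.0)&(L[...,2]<.25)&(L[...,0]>-.2)&(L[...,0]<.02)&(abs(L[...,1])<.12)
    q=p.astype(int)
    blue=ok&(q[...,0]>q[...,2]*1.8)&(q[...,0]>60)&(abs(L[...,1])<.07)
    red=ok&(q[...,2]>110)&(q[...,1]<60)&(q[...,0]<60)
    for nm,m in (("cover",blue),("pointer",red)):
        X=L[m][:,[0,2]]
        if len(X)<8: print(n,nm,"few");continue
        for _ in range(6):
            c=X.mean(0);v=np.linalg.svd(X-c)[2][0];e=(X-c)@[-v[1],v[0]];X=X[abs(e)<max(.003,2*e.std())]
        off=8 if nm=="cover" else 0
        print(n,nm,len(X),"slope angle",np.arctan2(abs(v[1]),abs(v[0])).round(3),"mean radial angle",np.arctan2(c[1],-c[0]).round(3))
p=cv2.imread(f"pics/side_{k}.png");crop(p,(225,155,325,285),4.5,f"pics/sc_{k}.png")
E
python3 meas.py a
```

```text
15.575 [0.58152666 0.20911367 0.22679107] [-11.63086253   0.05882756   7.49382686] 0.08807074198651464
cover angle from tcp 0.8817411438268737 r 0.1507797008507156
side cover 74 slope angle 0.846 mean radial angle 0.927
side pointer 27 slope angle 0.919 mean radial angle 0.974
top cover 122 slope angle 0.872 mean radial angle 0.934
top pointer few
```

View pics/sc_a.png

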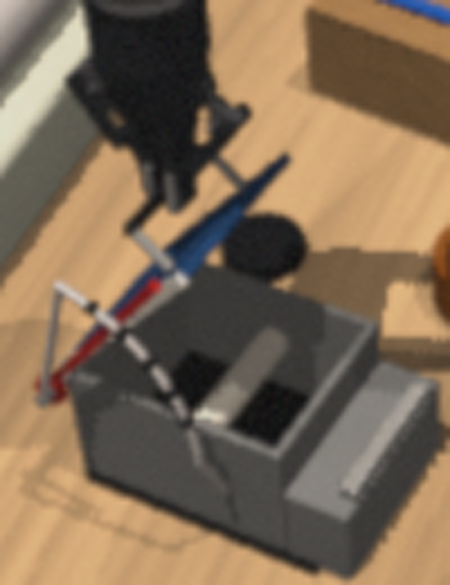

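>>> {"op": "play_rows", "data": {"deltas": [[[0.003, -0.0005, 0.002], 0], [[0.007, -0.001, 0.004], 0], [[0.007, -0.001, 0.004], 0], [[0.007, -0.001, 0.004], 0]]}}

```text
time: 16.18
tool_pos: [0.5878, 0.2081, 0.2292]
tool_rot: [-0.001, 0.758, 0.652, -0.002]
contact_force: [-10.5, 0.5, 4.8]
gripper_width: 0.088
```

```bash
python3 meas.py b; python3 - <<'E'
from h import *
p=cv2.imread("pics/side_b.png");crop(p,(228,180,300,250),8,"pics/sd_b.png")
E
```

```text
16.175 [0.58775045 0.20810336 0.22924691] [-10.54667843   0.52274972   4.75120723] 0.08802952969889664
cover angle from tcp 0.9265664045856278 r 0.15093165938199427
side cover 50 slope angle 0.87 mean radial angle 0.967
side pointer 31 slope angle 0.922 mean radial angle 0.984
top cover 106 slope angle 0.919 mean radial angle 0.977
top pointer few
```

View pics/sd_b.png

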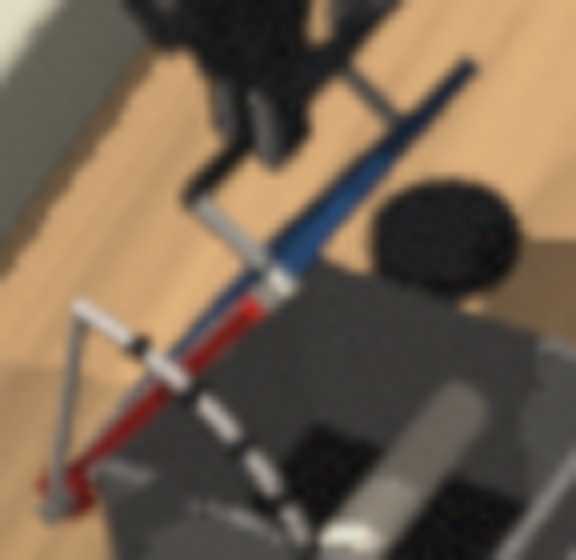

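View pics/top_b.png

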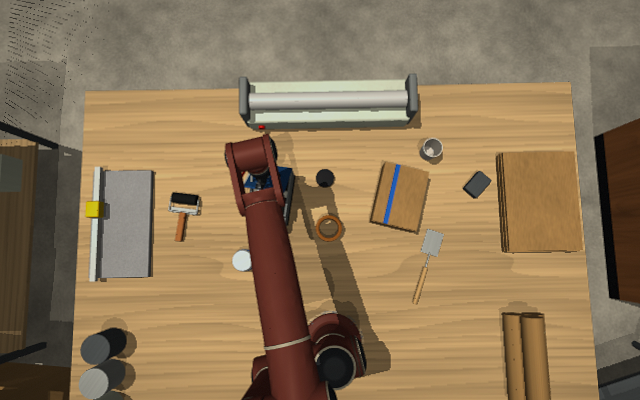

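```bash
python3 - <<'E'
from h import *
ex=np.array([.988,-.151,0]);ey=np.array([.151,.988,0]);ez=np.array([0,0,1]);H=np.array([.636,.203,.105])
def P(r,y,t,a): # along, lateral, thickness normal
    return H+ex*(-r*np.cos(a)+t*np.sin(a))+ey*y+ez*(r*np.sin(a)+t*np.cos(a))
p=cv2.imread("pics/side_b.png");S=8
im=cv2.resize(p[180:250,228:300],None,fx=S,fy=S,interpolation=cv2.INTER_CUBIC)
def q(X): return tuple(int(round(v)) for v in ((proj("side",X)[0]-[228,180]+.5)*S))
for a,c in ((.85,(0,255,255)),(.92,(0,255,0)),(.99,(255,255,0))):
    cv2.line(im,q(P(0,.086,0,a)),q(P(.175,.086,0,a)),c,1)
for a,c in ((.85,(0,255,255)),(.92,(0,255,0)),(.99,(255,255,0))):
    for y in (.069,-.069):
        cv2.circle(im,q(P(.17,y,8e-3,a)),4,c,1);cv2.circle(im,q(P(.17,y,0,a)),4,c,1)
    cv2.circle(im,q(P(.14,.045,46e-3,a)),5,c,2)
cv2.imwrite("pics/ov_b.png",im)
E
```

```text
(no output)
```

View pics/ov_b.png

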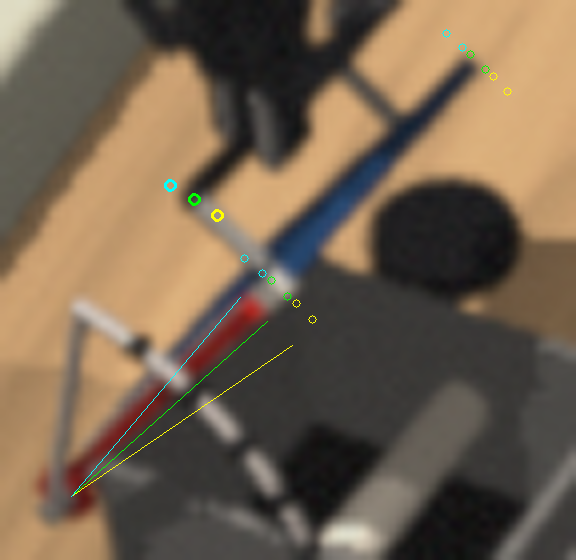

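>>> {"op": "play_rows", "data": {"deltas": [[[0.003, -0.0005, 0.0015], 0], [[0.003, -0.0005, 0.0015], 0], [[0.003, -0.0005, 0.0015], 0], [[0.003, -0.0005, 0.0015], 0], [[0.003, -0.0005, 0.0015], 0]]}}

```text
time: 16.9
tool_pos: [0.5904, 0.2077, 0.2302]
tool_rot: [-0.001, 0.758, 0.652, -0.002]
contact_force: [-10.5, 0.0, 1.6]
gripper_width: 0.089
```

```bash
python3 meas.py c;  python3 meas.py d; python3 - <<'E'
from h import *
p=cv2.imread("pics/side_d.png");crop(p,(225,90,375,250),3.7,"pics/fin.png")
a=cv2.imread("pics/top0.png").astype(int)
for m,cam in (("puck","top"),("tape_roll","top"),("spatula","top"),("brayer","top"),("weight","top"),("brush_cup","top"),("ink_tin","top")):
    o=boxes_of(cam,m);print(m,[(round(x["confidence"],2),np.round(x["box"])) for x in o[:2]])
print(status.state()["joint_vel"].round(4))
E
```

```text
16.9 [0.59039169 0.20768712 0.23021274] [-10.49047095   0.04866805   1.64936785] 0.08892905586558897
cover angle from tcp 0.9453801573547919 r 0.15101541493252382
side cover 36 slope angle 0.754 mean radial angle 0.978
side pointer 29 slope angle 0.922 mean radial angle 0.984
top cover 105 slope angle 0.932 mean radial angle 0.997
top pointer few
17.0 [0.59038285 0.20768229 0.2301766 ] [-11.24490439   1.28961235   3.03682209] 0.0941763262355671
cover angle from tcp 0.9452571071634893 r 0.1509834092237183
side cover 36 slope angle 0.757 mean radial angle 0.978
side pointer 31 slope angle 0.918 mean radial angle 0.981
top cover 106 slope angle 0.936 mean radial angle 0.994
top pointer few
puck [(0.67, array([316., 170., 334., 192.]))]
tape_roll [(0.49, array([316., 214., 341., 243.]))]
spatula [(0.74, array([415., 228., 446., 306.]))]
brayer [(0.64, array([459., 171., 491., 201.])), (0.56, array([172., 192., 196., 242.]))]
weight [(0.75, array([460., 171., 491., 202.])), (0.47, array([246., 166., 296., 193.]))]
brush_cup [(0.61, array([421., 138., 443., 159.])), (0.18, array([318., 212., 343., 244.]))]
ink_tin [(0.88, array([234., 251., 252., 273.]))]
[-0.0008 -0.0007 -0.0003  0.0004  0.0007 -0.0003]
```

View pics/fin.png

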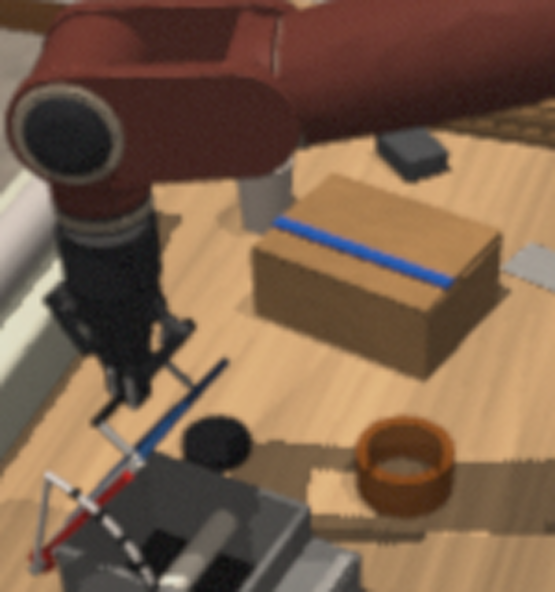

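The picture shows the carton closed with its blue strip on top, and the cover in line with the pointer at ~(130,465), with the bar held in the fingers. The bystanders' boxes match the ones from the start.

```bash
python3 -c "
from plant import *
print(ticket.job_done()); print(status.state()['time'])"
```

```text
the job is handed in; nothing more can be done
None
the job is handed in; nothing more can be done
```

I folded the narrow flap flat, then the wide flap down over it. I then gripped the cover's bar, raised the cover to the red pointer and handed the job in still holding it there, about 17 s in of the 64 s allowed. No verdict was reported.

**Flaps:** at the end of each fold the fingertips rested on the flap at the height expected for flat (z = 0.094 m and 0.100 m). The last picture shows the carton closed.

**Cover against pointer:** the cover was at about 0.935 rad from the top camera and 0.945 rad from the arm pose. The pointer was at about 0.92–0.95 rad, so they agree within about 0.03 rad, against the 0.1 rad allowed. The side camera put the cover at 0.755 rad; I discounted that because it sees the cover nearly edge-on, with only 36 pixels to fit.

**Hold:** the arm was still and the fingers were stopped on the bar, with about 11 N on the tool from outside.

**Pointer and bystanders:**
- The pointer's slope was unchanged between readings, about 0.92 rad.
- The puck, tape roll, spatula, brayer, weight and brush cup boxes matched the start within a few pixels.
- The first detection of the ink tin was wrong (it marked the cover), so I compared the tin only by eye, and it looked unmoved.
- In the last check, the detector's best match for the brayer was actually the weight; its second match was the brayer, in its original place.

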